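# Re-arm the snap trap and slide it back into its tunnel

### The job

Re-arm the snap trap that stands drawn out of its tunnel: take the spring arm by its grip, draw it up and over until it has clicked under the trigger's catch and just meets its rubber rests, then ease it back until the catch has taken most of the pull, and only then let go; never let it fly back, and never strain it against rests or catch. Then slide the tray gently all the way into the tunnel with the trap still set, and leave the things around it where they are.

Things in the scene. Friction and masses are not known exactly. Their poses are not given: they have to be found in the camera images.
- station: The trap station, fixed: grey base plate 480 x 136 x 5 mm with a tunnel at its far end (215 mm long, 136 wide, 104 high, clear roof, mouth at x = 128 mm facing the robot). Origin: on the table below the trap's hinge axis when the tray is drawn out, as at the start. x: level, along the tray's travel into the tunnel; y across; z up. Side runners at y = +-55 mm, 13 mm high.
- tray (a joint): Travel of the trap tray along the station's x, in m: 0 drawn out against its stop (start), 0.21 fully home. It slides with about 4 N of friction and stays where it is left. Drawing the spring arm pulls the tray against its outer stop.
- tray_front (a point): On the tray: middle of the outer face of its upright front plate, 135 mm from the hinge on the robot's side, 25 mm above the table. Plate 104 mm wide, 4 mm thick, 6 to 40 mm above the table; its rolled rim (top 8 mm) stands 2 mm proud. Push the tray in by this plate. When home, the plate stands 53 mm in front of the tunnel's mouth.
- hinge (a point): On the tray: middle of the spring arm's hinge axis: level, along the station's y, 28 mm above the table.
- bail (a joint): Angle of the spring arm, rad. 0: sprung (start), lying towards the tunnel 25 degrees above level; grows as it is drawn up, over the top (1.13) and down towards the robot. A spring pulls it to 0: 3.3 N at the grip at 0, about 7 N where it is caught. It clicks under the catch somewhere between 2.01 and 2.37: the trigger's saddle is clamped at another height on each trap, so feel for it.
- grip_pin (a point): On the spring arm: middle of its grip, 88 mm from the hinge axis: a black bobbin, 24 mm long (across, along the station's y) and 14 mm thick, that turns freely on a pin at the end of a 7 mm wide stem in the middle of the cross wire (the stem shows between its two halves). Grip it by its flat ends, fingers pointing down; it turns as the arm swings.
- wire: The arm's U of 5 mm wire, 68 mm wide, cross wire 58 mm from the hinge. Origin on the hinge axis, x towards the grip. 0.5 to 2 mm past the click (at the cross wire) its sides meet firm rubber rests (1 mm per 10 N). Eased back 1 to 3 mm from there it bears on the catch: the pull on the hand falls from 7 N to 0 within 2 mm, and the catch holds it at 10 N. Over 20 N on rests or catch strains the trap.
- bait_jar: Bystander: small jar, 60 mm across, 75 mm high. Origin under its centre.
- screwdriver: Bystander: black-handled screwdriver, 170 mm long, lying.
- scrub_brush: Bystander: wooden brush, 200 mm long, lying.
- scoop: Bystander: white measuring cup, 64 mm across, 60 mm high. Origin under its centre.
- detergent: Bystander: white bottle, 84 mm across, 200 mm high. Origin under its centre.
- stain_remover: Bystander: white bottle, 60 mm across, 170 mm high. Origin under its centre.
- peg_tray: Bystander: white open box of clothes pegs, 160 x 110 x 60 mm. Origin under its centre.
- pedal (a point): On the tray: just over the steel pedal (40 x 30 mm, black bait cup), 23 mm beyond the hinge. The trigger is one rocking lever: the pedal at one end; near the robot, in the middle (7 mm wide), an upright hook, the catch. Coming down, from 1.8 on, the cross wire pushes it aside (2 to 3 N) and it springs back over it. With the arm caught, 0.7 N on the pedal or a knock on the hook fires it.

How it is judged:
By the outcome, as a careful person would: the job done as asked, in the order asked, and still so for the second after the job is handed in, with the robot touching nothing.
It also fails if it takes over 72 s, if anything falls off the work surface, if the arm or the gripper's body presses on something with over 40 N, if the wrist force passes 120 N, or if a joint passes its speed limit or range.

### The arm

A 6-joint arm with a two-finger parallel gripper is mounted at the origin on the work surface. World frame = base frame: x ahead of the robot, y to its left, z up, the work surface at z = 0. Lengths are in m, angles in rad, forces in N, time in s.
With the tool pointing down it reaches from about 0.35 to 0.875 m from the base axis. Payload 15.5 kg.
Tool frame: the origin (TCP) lies between the finger pads; the fingertips stand 25 mm ahead of it and the grasp point (between the pads) lies 6 mm ahead of it (r.finger_overhang is the distance from the TCP to the fingertips, in m); z points along the fingers, y is the line along which they close (so a half turn about z gives the same grasp; the last joint's range is limited). The gripper opens to 85 mm and grips with 20 to 120 N. Pads are 22 mm wide; open, the fingers measure 114 mm over their backs; the gripper's body (76 mm by 85 mm) begins 54 mm behind the grasp point. The pads swing forward as they close: fully open they stand 13 mm farther back than shut.
Start: joints at [-1.276, 0.494, 1.345, -0, 1.302, -0.096], TCP at [0.238, -0.578, 0.256] pointing down, gripper open.
Joint ranges: [-2.91, 2.91], [-0.82, 2.16], [0.22, 2.67], [-1.22, 4.37], [0.12, 2.79], [-3.08, 3.08]. Speed limits (rad/s): [1.89, 1.89, 2.57, 3.01, 3.01, 3.01].

### API

Orientations are given as a rotation vector (axis times angle).
In Python, from workcell import telemetry, capture, r gives the robot as it stands.
- The arm moves only by the tool jog_arm, never from a script. Its argument "series" is a list of rows, each a list of 3 entries, a list of its own where there are three numbers: the closure, from 0 (fully open) to 1 (shut), then the shift along the world's x, y, z each as a share of 30 cm, from -1 to 1, then the turn about the world's z as a share of 120 degrees, from -1 to 1. In form: [[gripper, [tx, ty, tz], roll], ...]. A call has 1 to 12 rows; each row is the pose to reach, as a shift and turn from the pose commanded when the call began; what a row does not reach only later rows make up. A row lasts 1/12 s, in which the tool goes at most 41.7 mm and 7.16 degrees, less where a joint would pass 70% of its speed; a pose out of reach is approached as far as the arm can. A call with a number of a shift or a turn outside -1 to 1 is refused whole. A call with a gripper value outside its range is refused whole. The fingers move at their own pace and stop on an object; the grip force is fixed at half the most. Time passes only in rows, so rows that repeat a pose let the fingers close. It gives the time, the measured TCP pose, the force, the opening and the grip force at its end, in the units of the state.
- telemetry.sense(): the state, without advancing time (a new reading comes with each control period).
- capture(name): name is "scene" or "top" or "wrist"; returns a dict with "image" (384x512x3 uint8, blue, green, red), "z_map" (384x512 float32, m along the optical axis (not along the pixel's ray), 0 where there is no reading), "K" (3x3 intrinsics, pixels), "D" ([k1, k2, p1, p2, k3] as OpenCV has them; the pictures are not rectified), "T" (4x4, takes a point from camera to world coordinates). Camera axes: x right, y down, z forward; pixel columns grow to the right and rows downward; lengths in m; the calibration is good to about 2 mm. A picture is of the moment at which its call begins.
- r.job_done(): hands the job in; it is judged then, once.
The state is a dict: "clock": time; "qpos": joint angles; "qvel": joint speeds; "effort": joint torques, N m; "position": TCP position; "tcp_rot": TCP orientation; "ft_force": force on the tool from outside, world axes, zero at the start; "wrist_torque": the same for the moment, N m; "grip_width": finger opening in m; "finger_force": force on a finger pad.
Only numpy, scipy, OpenCV 4.12 (cv2) and the standard library are available. Lean on these libraries where they do the work, as an engineer would, in place of code of your own. Each camera call takes 0.05 s, during which the arm holds its last target. There are 200 camera calls.

## Working session

There is one attempt and no reset: what is moved stays moved. The work goes in short steps, Python scripts to look and compute and a tool call to move; the robot and the scene stay as the last step left them, time stands still between calls to the robot, and variables do not carry over. Pictures are saved under pics/ and viewed, at most 10 in all, crops included, and the job is handed in when it is done.

Besides the shell and the picture viewer there is one more tool, called after ">>>" by a JSON object that holds its "fn" and its "kwargs", one argument or row to a line. jog_arm: Moves the arm, as the interface text tells. Its arguments: {"type":"object","properties":{"series":{"type":"array"}},"required":["series"]}

```bash
mkdir -p pics
cat > h.py <<'E'
import numpy as np, cv2, pickle
from workcell import telemetry, capture, r
def snap(n,tag):
    c=capture(n); pickle.dump({k:np.array(c[k]) for k in('image','z_map','K','D','T')},open(f'{tag}.pkl','wb'))
    cv2.imwrite(f'pics/{tag}.png',c['image']); return c
def load(tag): return pickle.load(open(f'{tag}.pkl','rb'))
def pt(c,u,v,z=None,d=None):
    """pixel -> world, on plane z, or by depth"""
    n=cv2.undistortPoints(np.array([[[u,v]]],float),c['K'],c['D'])[0,0]
    ray=np.array([n[0],n[1],1.]);T=c['T']
    if z is not None: d=(z-T[2,3])/(T[:3,:3]@ray)[2]
    elif d is None: d=float(c['z_map'][int(round(v)),int(round(u))])
    return T[:3,:3]@(ray*d)+T[:3,3]
E
python3 - <<'E'
from h import *
for n in('top','scene'):
    c=snap(n,n+'1'); print(n,c['T'].round(3).tolist(),c['K'].round(1).tolist())
im=np.vstack([load('top1')['image'],load('scene1')['image']])
s=telemetry.sense();print({k:np.round(v,3).tolist() for k,v in s.items()})
E
```

```text
top [[0.011, -0.992, 0.128, 0.384], [-1.0, -0.012, -0.006, 0.025], [0.008, -0.128, -0.992, 1.592], [0.0, 0.0, 0.0, 1.0]] [[487.6, 0.0, 264.5], [0.0, 487.6, 184.3], [0.0, 0.0, 1.0]]
scene [[0.804, 0.506, -0.311, 1.066], [0.594, -0.674, 0.439, -0.66], [0.013, -0.538, -0.843, 1.391], [0.0, 0.0, 0.0, 1.0]] [[389.9, 0.0, 256.6], [0.0, 389.9, 188.0], [0.0, 0.0, 1.0]]
{'clock': 0.1, 'qpos': [-1.276, 0.494, 1.346, 0.0, 1.303, -0.095], 'qvel': [-0.001, -0.002, -0.003, 0.001, -0.001, -0.0], 'effort': [0.001, -88.359, -38.456, -0.0, 0.005, -0.0], 'position': [0.237, -0.578, 0.256], 'tcp_rot': [-3.081, -0.608, 0.0], 'ft_force': [-0.78, -0.164, -0.066], 'wrist_torque': [-0.008, -0.02, 0.013], 'finger_force': 0.0, 'grip_width': 0.085}
```

View pics/top1.png

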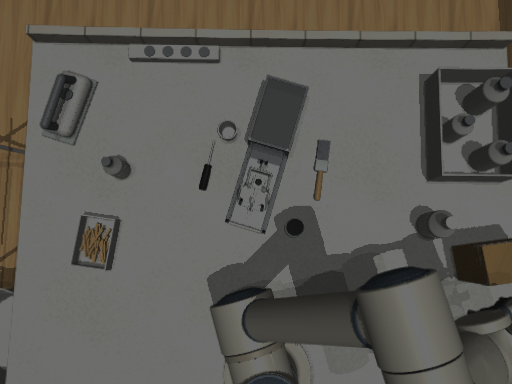

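View pics/scene1.png

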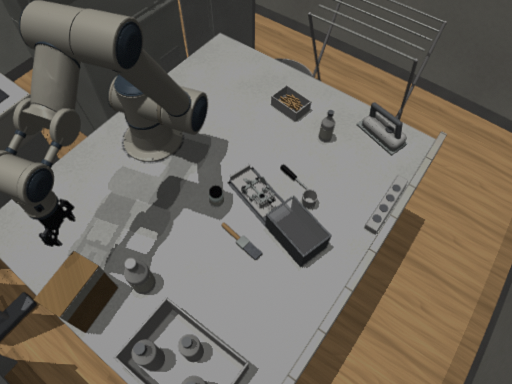

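Run:
```python
from h import *
a=load('top1')['image'][135:240,205:315]; b=load('scene1')['image'][155:235,215:305]
a=cv2.resize(a,None,fx=5,fy=5,interpolation=cv2.INTER_CUBIC); 
a=np.clip(a.astype(float)*1.5,0,255).astype('uint8')
cv2.imwrite('pics/topc.png',a)
c=load('top1')
for u,v in[(268,77),(307,89),(226,221),(264,233),(248,139),(287,151)]:
  print(u,v,pt(c,u,v).round(3))
```

```text
268 77 [0.919 0.008 0.101]
307 89 [ 0.88  -0.115  0.105]
226 221 [0.467 0.139 0.009]
264 233 [0.43  0.015 0.004]
248 139 [0.717 0.069 0.105]
287 151 [ 0.68  -0.053  0.107]
```

View pics/topc.png

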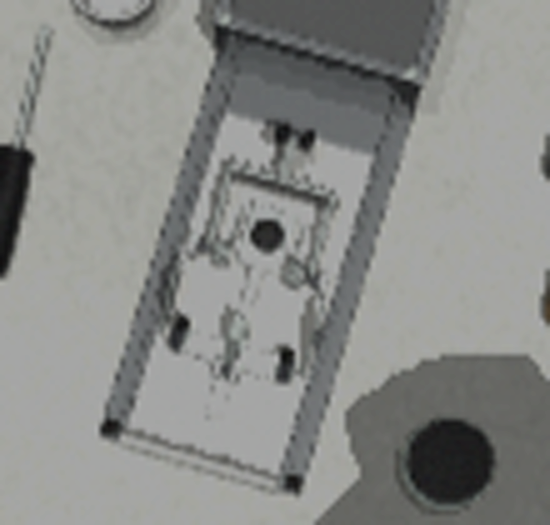

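Run:
```python
from h import *
c=load('top1')
f=lambda u,v,z:pt(c,205+u/5,135+v/5,z=z).round(4)
A=f(111,430,.013);B=f(292,484,.013);print('front corners',A,B)
print('bobbin',f(294,136,.065),f(283,133,.065),f(306,140,.065),'cup',f(267,234,.012))
print('front plate',f(135,433,.04),f(275,475,.04))
# tunnel roof rectangle from depth
P=np.array([pt(c,u,v) for v in range(60,165) for u in range(235,320)])
Q=P[(P[:,2]>.085)&(P[:,2]<.12)]
r_=cv2.minAreaRect((Q[:,:2]*1000).astype(np.float32));print(r_,len(Q))
P=np.array([pt(c,u,v) for v in range(130,175) for u in range(240,290)])
print('jar',pt(c,294,227),pt(c,294,227,z=.075))
for v in range(158,168):print([round(pt(c,u,v)[2]*1000) for u in range(255,275)])
```

```text
front corners [0.4668 0.1344 0.013 ] [0.4333 0.0171 0.013 ]
bobbin [0.6517 0.0185 0.065 ] [0.6536 0.0256 0.065 ] [0.6492 0.0109 0.065 ] cup [0.5959 0.0353 0.012 ]
front plate [0.4636 0.1173 0.04  ] [0.438  0.0281 0.04  ]
((802.053955078125, -23.93238067626953), (138.12472534179688, 219.21360778808594), 73.97415924072266) 2985
jar [ 0.44726215 -0.07732425  0.07475189] [ 0.44725173 -0.0773075   0.075     ]
[0, 5, 10, 3, 0, 7, 0, 11, 12, 1, 6, 6, 10, 1592, -1, 2, 3, 14, 10, 10]
[10, 16, 4, 5, 9, 7, 6, 1, 4, 7, 8, 5, 2, 3, -1, 9, 7, 6, 3, 7]
[14, 5, 17, 10, 9, 6, 74, 69, 5, 3, 4, -1, 5, 6, 8, 6, 5, 2, 11, 10]
[18, 11, 10, 13, 13, 71, 72, 74, 68, 2, 8, 73, 68, 1, 1, 5, 3, 2, 5, 3]
[12, 8, 11, 11, 6, 67, 71, 68, 67, 70, 76, 74, 77, 3, 9, 6, 3, 14, 4, 4]
[8, 7, 10, 7, 7, 68, 73, 9, 66, 68, 69, 67, 75, 8, 8, 4, 3, 8, 3, 9]
[16, 9, 8, 17, 4, 13, 6, 69, 61, 70, 71, 70, 63, 16, 11, 7, 0, 6, 9, 8]
[7, 4, 11, 1592, 9, 9, 9, 64, 65, 8, 15, 65, 9, 14, 7, 8, 13, 6, 16, 14]
[16, 10, 13, 7, 8, 14, 9, 61, 71, 12, 8, 4, 6, 12, 15, 17, 15, 2, 7, 3]
[44, 12, 3, 13, 8, 8, 60, 59, 62, 12, 9, 13, 10, 14, 13, 8, 9, 14, 15, 6]
```

>>> {"fn": "jog_arm", "kwargs": {
  "series": [
    [0, [0, 0, 0.333], 0],
    [0, [0, 0, 0.333], 0],
    [0, [0, 0, 0.333], 0],
    [0, [0.7, 1, 0.333], -0.319],
    [0, [0.7, 1, 0.333], -0.319],
    [0, [0.7, 1, 0.333], -0.319],
    [0, [0.7, 1, 0.333], -0.319],
    [0, [0.7, 1, 0.333], -0.319],
    [0, [0.7, 1, 0.333], -0.319],
    [0, [0.7, 1, 0.333], -0.319],
    [0, [0.7, 1, 0.333], -0.319],
    [0, [0.7, 1, 0.333], -0.319]
  ]
}}

```text
clock: 1.1
position: [0.4457, -0.2797, 0.3561]
tcp_rot: [-3.111, 0.436, 0.0]
ft_force: [0.9, -0.1, 0.5]
grip_width: 0.0849
finger_force: 0.0
```

>>> {"fn": "jog_arm", "kwargs": {
  "series": [
    [0, [0.68, 0.988, -0.2], 0],
    [0, [0.68, 0.988, -0.2], 0],
    [0, [0.68, 0.988, -0.2], 0],
    [0, [0.68, 0.988, -0.3], 0],
    [0, [0.68, 0.988, -0.4], 0],
    [0, [0.68, 0.988, -0.52], 0],
    [0, [0.68, 0.988, -0.52], 0],
    [0, [0.68, 0.988, -0.52], 0],
    [0, [0.68, 0.988, -0.52], 0],
    [0, [0.68, 0.988, -0.52], 0],
    [0, [0.68, 0.988, -0.52], 0],
    [0, [0.68, 0.988, -0.52], 0]
  ]
}}

```text
clock: 2.1
position: [0.6487, 0.0157, 0.1988]
tcp_rot: [3.111, -0.433, -0.004]
ft_force: [-0.2, -1.1, 0.7]
grip_width: 0.0853
finger_force: 0.0
```

Run:
```python
from h import *
c=snap('wrist','w1'); print(c['T'].round(3).tolist()); print(telemetry.sense()['position'],telemetry.sense()['qpos'])
print(telemetry.sense()['ft_force'])
im=c['image'];cv2.imwrite('pics/w1b.png',cv2.resize(np.clip(im*1.4,0,255).astype('uint8'),(800,600)))
```

```text
[[-0.272, -0.915, -0.298, 0.724], [-0.962, 0.259, 0.084, -0.006], [0.001, 0.309, -0.951, 0.316], [0.0, 0.0, 0.0, 1.0]]
[0.64877779 0.0147729  0.19981128] [-6.91017388e-02  5.81600979e-01  1.34733984e+00 -2.28225579e-04
  1.21371896e+00  1.77940942e+00]
[ 0.72682433 -0.82457629  0.46390123]
```

View pics/w1b.png

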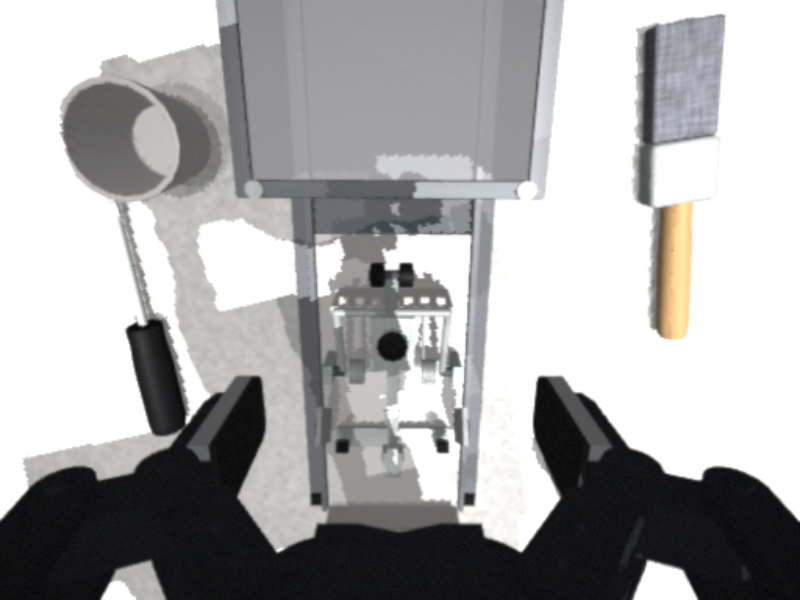

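Run:
```python
from h import *
c=load('w1');s=1.5625
f=lambda u,v,z:pt(c,u/s,v/s,z=z).round(4)
print('bob',f(391,274,.065),f(370,274,.065),f(412,274,.065))
for z in(.06,.07):print(f(391,274,z))
for u in(377,404):print([pt(c,round(u/s),v)[2].round(3) for v in range(170,182)])
print('cup',f(392,346,.015),'hook',f(392,455,.03))
m=[f(315,490,.013),f(313,205,.013),f(468,490,.013),f(473,205,.013)];print(m)
for a,b in((0,1),(2,3)):
  d=m[b]-m[a];print(np.degrees(np.arctan2(d[1],d[0])))
```

```text
bob [0.6555 0.0178 0.065 ] [0.6588 0.0292 0.065 ] [0.6523 0.0065 0.065 ]
[0.6542 0.0183 0.06  ]
[0.6569 0.0173 0.07  ]
[np.float64(0.068), np.float64(0.07), np.float64(0.07), np.float64(0.07), np.float64(0.07), np.float64(0.071), np.float64(0.072), np.float64(0.072), np.float64(0.073), np.float64(0.072), np.float64(0.072), np.float64(0.071)]
[np.float64(0.068), np.float64(0.068), np.float64(0.07), np.float64(0.071), np.float64(0.07), np.float64(0.071), np.float64(0.071), np.float64(0.072), np.float64(0.07), np.float64(0.071), np.float64(0.071), np.float64(0.072)]
cup [0.5907 0.0365 0.015 ] hook [0.5137 0.0585 0.03  ]
[array([0.4863, 0.1302, 0.013 ]), array([0.6997, 0.0584, 0.013 ]), array([0.4531, 0.0133, 0.013 ]), array([ 0.6715, -0.0412,  0.013 ])]
-18.595891600500426
-14.011549673738136
```

>>> {"fn": "jog_arm", "kwargs": {
  "series": [
    [0.4, [0.007, 0, -0.1], 0],
    [0.4, [0.007, 0, -0.2], 0],
    [0.4, [0.007, 0, -0.25], 0],
    [0.4, [0.007, 0, -0.25], 0],
    [0.4, [0.007, 0, -0.25], 0],
    [0.4, [0.007, 0, -0.25], 0]
  ]
}}

```text
clock: 2.65
position: [0.6519, 0.014, 0.1271]
tcp_rot: [-3.111, 0.437, -0.004]
ft_force: [1.2, 0.1, 0.2]
grip_width: 0.0515
finger_force: 0.0
```

Run:
```python
from h import *
c=snap('wrist','w2'); s=telemetry.sense();print(s['position'],s['ft_force'],s['qvel'])
im=c['image'][60:384,100:420];cv2.imwrite('pics/w2b.png',cv2.resize(np.clip(im*1.3,0,255).astype('uint8'),None,fx=1.8,fy=1.8))
```

```text
[0.65204863 0.01420126 0.12723095] [ 0.77183532  0.91944355 -0.09983727] [ 0.00585742  0.00114797  0.00243833  0.0019249  -0.00356409  0.00056216]
```

View pics/w2b.png

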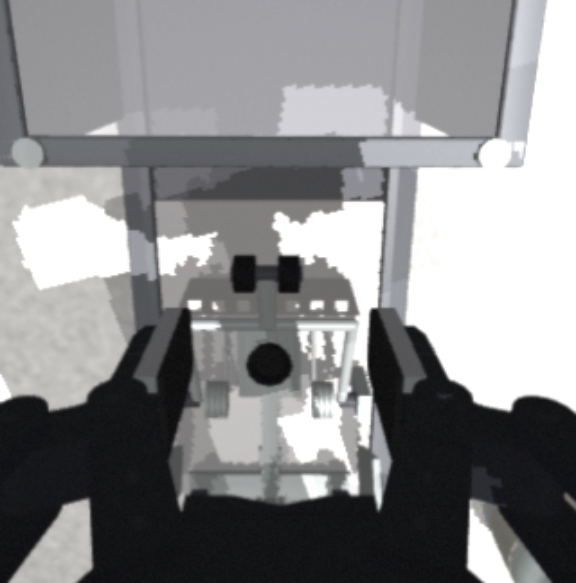

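Run:
```python
from h import *
c=load('w2')
for u in(266,233,300):print(pt(c,100+u/1.8,60+273/1.8,z=.065).round(4))
for v in range(203,222,2):print([round(float(pt(c,u,v)[2]),3) for u in(233,235,237,260,262,264)])
```

```text
[0.6553 0.0177 0.065 ]
[0.6586 0.0292 0.065 ]
[0.652  0.0059 0.065 ]
[0.066, 0.066, 0.066, 0.067, 0.067, 0.066]
[0.068, 0.068, 0.068, 0.068, 0.068, 0.07]
[0.245, 0.069, 0.069, 0.071, 0.07, 0.069]
[0.071, 0.072, 0.07, 0.07, 0.07, 0.07]
[0.07, 0.071, 0.071, 0.071, 0.071, 0.072]
[0.071, 0.072, 0.072, 0.071, 0.072, 0.072]
[0.072, 0.072, 0.072, 0.072, 0.072, 0.071]
[0.072, 0.072, 0.073, 0.072, 0.071, 0.072]
[0.072, 0.072, 0.071, 0.072, 0.071, 0.07]
[0.069, 0.071, 0.07, 0.07, 0.07, 0.07]
```

>>> {"fn": "jog_arm", "kwargs": {
  "series": [
    [0.4, [0.01, 0.012, 0], 0],
    [0.4, [0.01, 0.012, -0.06], 0],
    [0.4, [0.01, 0.012, -0.12], 0],
    [0.4, [0.01, 0.012, -0.187], 0],
    [0.4, [0.01, 0.012, -0.187], 0],
    [0.4, [0.01, 0.012, -0.187], 0]
  ]
}}

```text
clock: 3.2
position: [0.6542, 0.0185, 0.0694]
tcp_rot: [3.111, -0.436, -0.001]
ft_force: [0.6, -0.9, -0.1]
grip_width: 0.051
finger_force: 0.0
```

Good; close on the bobbin.

>>> {"fn": "jog_arm", "kwargs": {
  "series": [
    [0.6, [0, 0, 0.005], 0],
    [0.7, [0, 0, 0.005], 0],
    [0.8, [0, 0, 0.005], 0],
    [1, [0, 0, 0.005], 0],
    [1, [0, 0, 0.005], 0],
    [1, [0, 0, 0.005], 0],
    [1, [0, 0, 0.005], 0],
    [1, [0, 0, 0.005], 0]
  ]
}}

```text
clock: 3.87
position: [0.6552, 0.0182, 0.0723]
tcp_rot: [-3.111, 0.436, -0.005]
ft_force: [-0.8, -0.4, 8.5]
grip_width: 0.0223
finger_force: 58.3
```

Run:
```python
from h import *
c=snap('wrist','w3'); s=telemetry.sense();print(s['position'],s['ft_force'],s['grip_width'],s['finger_force'])
im=c['image'][60:384,100:420];cv2.imwrite('pics/w3b.png',cv2.resize(np.clip(im*1.3,0,255).astype('uint8'),None,fx=1.8,fy=1.8))
```

```text
[0.65520357 0.01824008 0.07227462] [-0.76897871 -1.25634245  9.51856212] 0.022399899027824324 58.306562304496765
```

View pics/w3b.png

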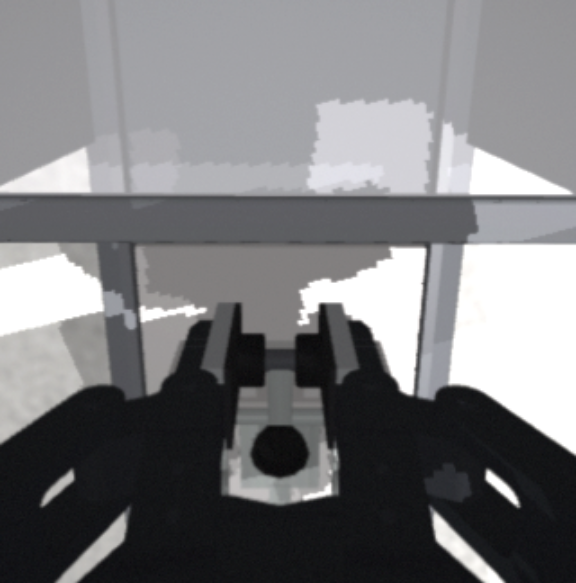

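```bash
cat > arc.py <<'E'
import numpy as np,sys
def arc(b0,bs,yaw=-16.1,R=.088):
    th=np.radians(25); y=np.radians(yaw)
    for b in bs:
        dx=R*(np.cos(th+b)-np.cos(th+b0)); dz=R*(np.sin(th+b)-np.sin(th+b0))
        print(round(b,3),(np.array([dx*np.cos(y),dx*np.sin(y),dz])/.3).round(4).tolist())
b0,b1,n=map(float,sys.argv[1:4]); arc(b0,np.linspace(b0,b1,int(n)+1)[1:])
E
python3 arc.py 0 .6 10;python3 arc.py .6 1.2 10; python3 arc.py 1.2 1.8 10
```

```text
0.06 [-0.0076, 0.0022, 0.0157]
0.12 [-0.0161, 0.0046, 0.0309]
0.18 [-0.0255, 0.0073, 0.0456]
0.24 [-0.0356, 0.0103, 0.0596]
0.3 [-0.0466, 0.0135, 0.073]
0.36 [-0.0583, 0.0168, 0.0857]
0.42 [-0.0708, 0.0204, 0.0976]
0.48 [-0.0839, 0.0242, 0.1088]
0.54 [-0.0976, 0.0282, 0.119]
0.6 [-0.1119, 0.0323, 0.1285]
0.66 [-0.0148, 0.0043, 0.0085]
0.72 [-0.0301, 0.0087, 0.0161]
0.78 [-0.0457, 0.0132, 0.0227]
0.84 [-0.0618, 0.0178, 0.0283]
0.9 [-0.0781, 0.0225, 0.0329]
0.96 [-0.0946, 0.0273, 0.0365]
1.02 [-0.1114, 0.0321, 0.039]
1.08 [-0.1282, 0.037, 0.0405]
1.14 [-0.1451, 0.0419, 0.0409]
1.2 [-0.162, 0.0468, 0.0403]
1.26 [-0.0168, 0.0049, -0.0017]
1.32 [-0.0335, 0.0097, -0.0044]
1.38 [-0.05, 0.0144, -0.0082]
1.44 [-0.0663, 0.0191, -0.013]
1.5 [-0.0823, 0.0237, -0.0188]
1.56 [-0.0979, 0.0283, -0.0255]
1.62 [-0.1131, 0.0326, -0.0333]
1.68 [-0.1278, 0.0369, -0.0419]
1.74 [-0.142, 0.041, -0.0515]
1.8 [-0.1556, 0.0449, -0.062]
```

>>> {"fn": "jog_arm", "kwargs": {
  "series": [
    [1, [-0.008, 0.002, 0.016], 0],
    [1, [-0.016, 0.005, 0.031], 0],
    [1, [-0.026, 0.007, 0.046], 0],
    [1, [-0.036, 0.01, 0.06], 0],
    [1, [-0.047, 0.0135, 0.073], 0],
    [1, [-0.058, 0.017, 0.086], 0],
    [1, [-0.071, 0.02, 0.098], 0],
    [1, [-0.084, 0.024, 0.109], 0],
    [1, [-0.098, 0.028, 0.119], 0],
    [1, [-0.112, 0.032, 0.1285], 0],
    [1, [-0.112, 0.032, 0.1285], 0],
    [1, [-0.112, 0.032, 0.1285], 0]
  ]
}}

```text
clock: 4.92
position: [0.6222, 0.0277, 0.1107]
tcp_rot: [-3.111, 0.436, -0.007]
ft_force: [6.7, -1.7, 2.5]
grip_width: 0.0226
finger_force: 59.2
```

>>> {"fn": "jog_arm", "kwargs": {
  "series": [
    [1, [-0.014, 0.004, 0.012], 0],
    [1, [-0.029, 0.0085, 0.02], 0],
    [1, [-0.045, 0.013, 0.0265], 0],
    [1, [-0.061, 0.0175, 0.032], 0],
    [1, [-0.077, 0.022, 0.037], 0],
    [1, [-0.094, 0.027, 0.0405], 0],
    [1, [-0.111, 0.032, 0.043], 0],
    [1, [-0.128, 0.037, 0.0445], 0],
    [1, [-0.145, 0.042, 0.045], 0],
    [1, [-0.162, 0.047, 0.0445], 0],
    [1, [-0.162, 0.047, 0.0445], 0],
    [1, [-0.162, 0.047, 0.0445], 0]
  ]
}}

```text
clock: 5.92
position: [0.5726, 0.0421, 0.1232]
tcp_rot: [-3.111, 0.435, -0.003]
ft_force: [5.1, -1.4, 6.0]
grip_width: 0.0226
finger_force: 60.0
```

>>> {"fn": "jog_arm", "kwargs": {
  "series": [
    [1, [-0.0168, 0.005, 0.001], 0],
    [1, [-0.0335, 0.0097, -0.001], 0],
    [1, [-0.05, 0.0144, -0.005], 0],
    [1, [-0.0663, 0.0191, -0.0095], 0],
    [1, [-0.0823, 0.0237, -0.0155], 0],
    [1, [-0.0979, 0.0283, -0.022], 0],
    [1, [-0.1131, 0.0326, -0.03], 0],
    [1, [-0.1278, 0.0369, -0.039], 0],
    [1, [-0.142, 0.041, -0.0485], 0],
    [1, [-0.1556, 0.0449, -0.059], 0],
    [1, [-0.1556, 0.0449, -0.059], 0],
    [1, [-0.1556, 0.0449, -0.059], 0]
  ]
}}

```text
clock: 6.92
position: [0.5264, 0.0554, 0.1049]
tcp_rot: [-3.111, 0.436, -0.003]
ft_force: [6.8, -1.8, 0.5]
grip_width: 0.0227
finger_force: 60.5
```

```bash
python3 - <<'E'
from h import *
s=telemetry.sense();print(s['position'],s['ft_force'],s['clock'])
E
python3 arc.py 1.8 2.4 20
```

```text
[0.52635527 0.05541608 0.10494555] [ 6.82549453 -1.78834214  0.49005619] 6.9167
1.83 [-0.0066, 0.0019, -0.0055]
1.86 [-0.013, 0.0037, -0.0113]
1.89 [-0.0192, 0.0055, -0.0172]
1.92 [-0.0253, 0.0073, -0.0233]
1.95 [-0.0312, 0.009, -0.0297]
1.98 [-0.0369, 0.0106, -0.0362]
2.01 [-0.0424, 0.0122, -0.0428]
2.04 [-0.0477, 0.0138, -0.0497]
2.07 [-0.0528, 0.0152, -0.0567]
2.1 [-0.0577, 0.0167, -0.0638]
2.13 [-0.0624, 0.018, -0.0711]
2.16 [-0.0669, 0.0193, -0.0786]
2.19 [-0.0712, 0.0206, -0.0862]
2.22 [-0.0753, 0.0217, -0.0939]
2.25 [-0.0791, 0.0228, -0.1018]
2.28 [-0.0827, 0.0239, -0.1097]
2.31 [-0.0861, 0.0248, -0.1178]
2.34 [-0.0892, 0.0257, -0.126]
2.37 [-0.0921, 0.0266, -0.1342]
2.4 [-0.0948, 0.0274, -0.1426]
```

>>> {"fn": "jog_arm", "kwargs": {
  "series": [
    [1, [-0.006, 0.0017, -0.0065], 0],
    [1, [-0.012, 0.0035, -0.0125], 0],
    [1, [-0.0182, 0.0052, -0.0185], 0],
    [1, [-0.0243, 0.007, -0.0245], 0],
    [1, [-0.0302, 0.0087, -0.031], 0],
    [1, [-0.036, 0.0103, -0.0375], 0],
    [1, [-0.036, 0.0103, -0.0375], 0],
    [1, [-0.036, 0.0103, -0.0375], 0]
  ]
}}

```text
clock: 7.58
position: [0.5148, 0.0587, 0.0935]
tcp_rot: [-3.111, 0.436, -0.001]
ft_force: [5.4, -0.7, 3.7]
grip_width: 0.0223
finger_force: 60.9
```

```bash
cat > st.py <<'E'
from h import *
s=telemetry.sense();p=s['position'];f=s['ft_force'];y=np.radians(-16.1)
H=np.array([.5785,.0402]);e=np.array([np.cos(y),np.sin(y)])
x=e@(p[:2]-H);z=p[2]-.006-.029;th=np.arctan2(z,x);fx=e@f[:2]
print('b %.4f R %.4f tang %.2f rad %.2f lat %.2f'%(th-np.radians(25),np.hypot(x,z),fx*np.sin(th)-f[2]*np.cos(th),fx*np.cos(th)+f[2]*np.sin(th),-e[1]*f[0]+e[0]*f[1]),'clk',s['clock'])
E
python3 st.py; python3 arc.py 1.98 2.4 21
```

```text
b 1.9823 R 0.0884 tang 6.30 rad -1.60 lat 0.78 clk 7.5833
2.0 [-0.0037, 0.0011, -0.0044]
2.02 [-0.0073, 0.0021, -0.0089]
2.04 [-0.0108, 0.0031, -0.0135]
2.06 [-0.0143, 0.0041, -0.0182]
2.08 [-0.0176, 0.0051, -0.0229]
2.1 [-0.0209, 0.006, -0.0277]
2.12 [-0.024, 0.0069, -0.0325]
2.14 [-0.0271, 0.0078, -0.0375]
2.16 [-0.0301, 0.0087, -0.0424]
2.18 [-0.0329, 0.0095, -0.0475]
2.2 [-0.0357, 0.0103, -0.0526]
2.22 [-0.0384, 0.0111, -0.0578]
2.24 [-0.041, 0.0118, -0.063]
2.26 [-0.0435, 0.0125, -0.0682]
2.28 [-0.0458, 0.0132, -0.0736]
2.3 [-0.0481, 0.0139, -0.0789]
2.32 [-0.0503, 0.0145, -0.0843]
2.34 [-0.0523, 0.0151, -0.0898]
2.36 [-0.0543, 0.0157, -0.0953]
2.38 [-0.0562, 0.0162, -0.1008]
2.4 [-0.0579, 0.0167, -0.1064]
```

>>> {"fn": "jog_arm", "kwargs": {
  "series": [
    [1, [-0.0037, 0.0011, -0.0044], 0],
    [1, [-0.0037, 0.0011, -0.0044], 0],
    [1, [-0.0037, 0.0011, -0.0044], 0]
  ]
}}

```text
clock: 7.83
position: [0.5137, 0.059, 0.0922]
tcp_rot: [-3.111, 0.436, -0.001]
ft_force: [5.8, 0.1, 3.4]
grip_width: 0.0226
finger_force: 60.9
```

>>> {"fn": "jog_arm", "kwargs": {
  "series": [
    [1, [-0.0036, 0.001, -0.0045], 0],
    [1, [-0.0036, 0.001, -0.0045], 0],
    [1, [-0.0036, 0.001, -0.0045], 0]
  ]
}}

```text
clock: 8.08
position: [0.5126, 0.0593, 0.0908]
tcp_rot: [-3.111, 0.436, -0.001]
ft_force: [5.5, -0.1, 3.8]
grip_width: 0.0223
finger_force: 60.9
```

>>> {"fn": "jog_arm", "kwargs": {
  "series": [
    [1, [-0.0036, 0.001, -0.0046], 0],
    [1, [-0.0036, 0.001, -0.0046], 0],
    [1, [-0.0036, 0.001, -0.0046], 0]
  ]
}}

```text
clock: 8.33
position: [0.5115, 0.0596, 0.0894]
tcp_rot: [-3.111, 0.436, -0.001]
ft_force: [5.4, -0.6, 4.4]
grip_width: 0.0224
finger_force: 60.9
```

>>> {"fn": "jog_arm", "kwargs": {
  "series": [
    [1, [-0.0035, 0.001, -0.0047], 0],
    [1, [-0.0035, 0.001, -0.0047], 0],
    [1, [-0.0035, 0.001, -0.0047], 0]
  ]
}}

```text
clock: 8.58
position: [0.5105, 0.0599, 0.088]
tcp_rot: [-3.111, 0.436, -0.001]
ft_force: [5.4, -0.0, 3.5]
grip_width: 0.0227
finger_force: 60.9
```

```bash
python3 st.py
python3 - <<'E'
from h import *
c=snap('wrist','w4');im=c['image'][100:384,120:400]
cv2.imwrite('pics/w4b.png',cv2.resize(np.clip(im*1.5,0,255).astype('uint8'),None,fx=2,fy=2))
E
```

```text
b 2.0624 R 0.0884 tang 5.96 rad -2.05 lat 1.49 clk 8.5833
```

View pics/w4b.png

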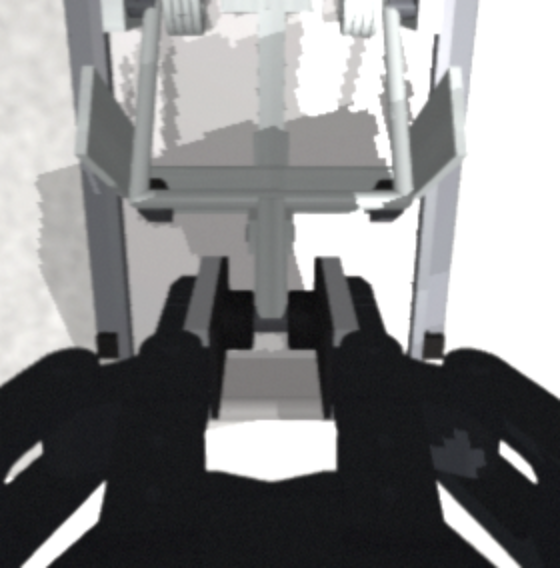

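Run:
```python
from h import *
y=np.radians(-16.1);e=np.array([np.cos(y),np.sin(y)]);n=np.array([-e[1],e[0]]);H=np.array([.5785,.0402])
def S(c,u,v):
    p=pt(c,u,v);d=p[:2]-H;return (round(1000*e@d),round(1000*n@d),round(1000*p[2]))
c=load('w1')
print('rest L',[S(c,219,v) for v in range(280,292,2)]);print('rest R',[S(c,283,v) for v in range(280,292,2)])
print('hook',[S(c,251,v) for v in range(266,310,2)])
c=load('w4')
print('restL4',[S(c,196,v) for v in range(186,212,2)]);print('restR4',[S(c,313,v) for v in range(186,212,2)])
```

```text
rest L [(-61, 37, 19), (-52, 35, 34), (-48, 34, 43), (-50, 34, 43), (-52, 34, 45), (-81, 39, 10)]
rest R [(-60, -38, 19), (-53, -36, 33), (-49, -35, 42), (-50, -35, 44), (-52, -35, 44), (-81, -39, 10)]
hook [(-39, 0, 23), (-42, 0, 23), (-45, 0, 22), (-47, 0, 23), (-50, 0, 22), (-52, 0, 23), (-55, 0, 23), (-57, 0, 23), (-61, 0, 22), (-60, -1, 27), (-38, -1, 60), (-40, -1, 60), (-44, -1, 59), (-45, -1, 60), (-49, -1, 58), (-52, -1, 58), (-91, 0, 12), (-95, 0, 11), (-98, 0, 11), (-100, 0, 12), (-104, 0, 10), (-108, 0, 10)]
restL4 [(-54, 39, 17), (-55, 39, 18), (-48, 34, 43), (-49, 34, 43), (-50, 34, 45), (-44, 30, 64), (-45, 30, 65), (-46, 30, 64), (-47, 30, 65), (-59, 36, 38), (-61, 36, 36), (-64, 37, 31), (-68, 38, 25)]
restR4 [(-53, -38, 19), (-55, -38, 19), (-48, -34, 42), (-49, -33, 44), (-50, -34, 44), (-44, -29, 64), (-45, -29, 65), (-46, -29, 64), (-47, -29, 65), (-48, -30, 64), (-60, -35, 38), (-64, -37, 31), (-67, -38, 26)]
```

>>> {"fn": "jog_arm", "kwargs": {
  "series": [
    [1, [-0.0034, 0.001, -0.0047], 0],
    [1, [-0.0034, 0.001, -0.0047], 0],
    [1, [-0.0034, 0.001, -0.0047], 0]
  ]
}}

```text
clock: 8.88
position: [0.5095, 0.0602, 0.0866]
tcp_rot: [-3.111, 0.436, -0.001]
ft_force: [6.8, -0.5, 2.8]
grip_width: 0.0222
finger_force: 60.9
```

>>> {"fn": "jog_arm", "kwargs": {
  "series": [
    [1, [-0.0033, 0.0009, -0.0048], 0],
    [1, [-0.0064, 0.0018, -0.0096], 0],
    [1, [-0.0095, 0.0027, -0.0146], 0],
    [1, [-0.0125, 0.0036, -0.0195], 0],
    [1, [-0.0153, 0.0044, -0.0246], 0],
    [1, [-0.0181, 0.0052, -0.0297], 0],
    [1, [-0.0181, 0.0052, -0.0297], 0],
    [1, [-0.0181, 0.0052, -0.0297], 0]
  ]
}}

```text
clock: 9.55
position: [0.5042, 0.0617, 0.0777]
tcp_rot: [-3.111, 0.436, -0.002]
ft_force: [6.6, -0.7, 4.6]
grip_width: 0.0224
finger_force: 60.9
```

```bash
python3 st.py;python3 arc.py 2.2 2.4 10
```

```text
b 2.2006 R 0.0884 tang 7.15 rad -3.49 lat 1.12 clk 9.55
2.22 [-0.0027, 0.0008, -0.0052]
2.24 [-0.0053, 0.0015, -0.0104]
2.26 [-0.0077, 0.0022, -0.0156]
2.28 [-0.0101, 0.0029, -0.021]
2.3 [-0.0124, 0.0036, -0.0263]
2.32 [-0.0146, 0.0042, -0.0317]
2.34 [-0.0166, 0.0048, -0.0372]
2.36 [-0.0186, 0.0054, -0.0427]
2.38 [-0.0204, 0.0059, -0.0482]
2.4 [-0.0222, 0.0064, -0.0538]
```

>>> {"fn": "jog_arm", "kwargs": {
  "series": [
    [1, [-0.0027, 0.0008, -0.0052], 0],
    [1, [-0.0053, 0.0015, -0.0104], 0],
    [1, [-0.0053, 0.0015, -0.0104], 0],
    [1, [-0.0053, 0.0015, -0.0104], 0]
  ]
}}

```text
clock: 9.88
position: [0.5026, 0.0622, 0.0746]
tcp_rot: [-3.111, 0.436, -0.002]
ft_force: [6.9, 0.1, 3.7]
grip_width: 0.0226
finger_force: 60.9
```

```bash
python3 st.py
```

```text
b 2.2403 R 0.0884 tang 6.25 rad -4.28 lat 2.07 clk 9.8833
```

>>> {"fn": "jog_arm", "kwargs": {
  "series": [
    [1, [-0.0012, 0.0004, -0.0054], 0],
    [1, [-0.0012, 0.0004, -0.0054], 0],
    [1, [-0.0012, 0.0004, -0.0054], 0]
  ]
}}

```text
clock: 10.13
position: [0.5019, 0.0624, 0.073]
tcp_rot: [-3.111, 0.436, -0.0]
ft_force: [4.9, 0.5, 5.3]
grip_width: 0.0224
finger_force: 61.0
```

```bash
python3 st.py
```

```text
b 2.2608 R 0.0883 tang 6.75 rad -1.84 lat 1.83 clk 10.1333
```

>>> {"fn": "jog_arm", "kwargs": {
  "series": [
    [1, [-0.0022, 0.0006, -0.0053], 0],
    [1, [-0.0022, 0.0006, -0.0053], 0],
    [1, [-0.0022, 0.0006, -0.0053], 0]
  ]
}}

```text
clock: 10.38
position: [0.5012, 0.0625, 0.0714]
tcp_rot: [-3.111, 0.436, -0.0]
ft_force: [4.8, 1.6, 4.6]
grip_width: 0.0227
finger_force: 61.0
```

```bash
python3 st.py
```

```text
b 2.2805 R 0.0883 tang 5.92 rad -1.94 lat 2.90 clk 10.3833
```

>>> {"fn": "jog_arm", "kwargs": {
  "series": [
    [1, [-0.0022, 0.0006, -0.0053], 0],
    [1, [-0.0022, 0.0006, -0.0053], 0],
    [1, [-0.0022, 0.0006, -0.0053], 0]
  ]
}}

```text
clock: 10.63
position: [0.5006, 0.0627, 0.0698]
tcp_rot: [-3.111, 0.436, -0.0]
ft_force: [4.6, 1.1, 4.7]
grip_width: 0.0226
finger_force: 61.1
```

```bash
python3 st.py
```

```text
b 2.2999 R 0.0883 tang 5.98 rad -1.90 lat 2.35 clk 10.6333
```

>>> {"fn": "jog_arm", "kwargs": {
  "series": [
    [1, [-0.0015, 0.0004, -0.0041], 0],
    [1, [-0.0015, 0.0004, -0.0041], 0],
    [1, [-0.0015, 0.0004, -0.0041], 0]
  ]
}}

```text
clock: 10.88
position: [0.5001, 0.0629, 0.0686]
tcp_rot: [-3.111, 0.436, -0.0]
ft_force: [3.8, 0.6, 5.9]
grip_width: 0.0227
finger_force: 61.1
```

```bash
python3 st.py
```

```text
b 2.3146 R 0.0883 tang 6.76 rad -0.92 lat 1.66 clk 10.8833
```

>>> {"fn": "jog_arm", "kwargs": {
  "series": [
    [1, [-0.0014, 0.0004, -0.0041], 0],
    [1, [-0.0014, 0.0004, -0.0041], 0],
    [1, [-0.0014, 0.0004, -0.0041], 0]
  ]
}}

```text
clock: 11.13
position: [0.4996, 0.063, 0.0674]
tcp_rot: [-3.111, 0.436, -0.0]
ft_force: [4.4, 2.5, 5.4]
grip_width: 0.0225
finger_force: 61.1
```

```bash
python3 st.py
```

```text
b 2.3298 R 0.0883 tang 6.28 rad -1.34 lat 3.67 clk 11.1333
```

>>> {"fn": "jog_arm", "kwargs": {
  "series": [
    [1, [-0.0014, 0.0003, -0.0041], 0],
    [1, [-0.0014, 0.0003, -0.0041], 0],
    [1, [-0.0014, 0.0003, -0.0041], 0]
  ]
}}

```text
clock: 11.38
position: [0.4992, 0.0631, 0.0662]
tcp_rot: [-3.111, 0.436, -0.0]
ft_force: [4.3, 2.6, 7.2]
grip_width: 0.0225
finger_force: 61.2
```

```bash
python3 st.py
```

```text
b 2.3440 R 0.0883 tang 7.97 rad -0.61 lat 3.66 clk 11.3833
```

>>> {"fn": "jog_arm", "kwargs": {
  "series": [
    [1, [-0.0009, 0.0002, -0.0028], 0],
    [1, [-0.0009, 0.0002, -0.0028], 0],
    [1, [-0.0009, 0.0002, -0.0028], 0]
  ]
}}

```text
clock: 11.63
position: [0.4989, 0.0632, 0.0655]
tcp_rot: [-3.111, 0.436, -0.0]
ft_force: [3.8, 3.2, 8.8]
grip_width: 0.0222
finger_force: 61.4
```

```bash
python3 st.py
```

```text
b 2.3526 R 0.0882 tang 9.20 rad 0.41 lat 4.18 clk 11.6333
```

>>> {"fn": "jog_arm", "kwargs": {
  "series": [
    [1, [-0.0007, 0.0002, -0.0022], 0],
    [1, [-0.0007, 0.0002, -0.0022], 0],
    [1, [-0.0007, 0.0002, -0.0022], 0]
  ]
}}

```text
clock: 11.88
position: [0.4987, 0.0632, 0.0649]
tcp_rot: [-3.111, 0.436, -0.0]
ft_force: [3.3, 2.1, 11.7]
grip_width: 0.0226
finger_force: 61.6
```

```bash
python3 st.py
python3 - <<'E'
from h import *
c=snap('wrist','w5');im=c['image'][90:330,140:380]
cv2.imwrite('pics/w5b.png',cv2.resize(np.clip(im*1.6,0,255).astype('uint8'),None,fx=2.4,fy=2.4,interpolation=cv2.INTER_CUBIC))
E
```

```text
b 2.3596 R 0.0882 tang 11.86 rad 1.54 lat 2.97 clk 11.8833
```

View pics/w5b.png

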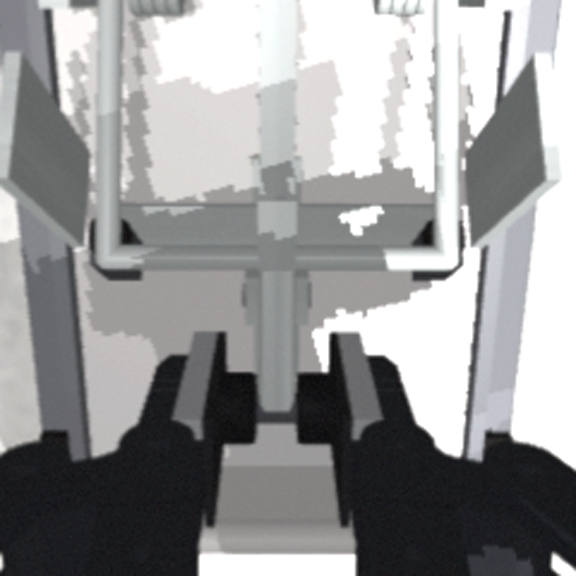

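>>> {"fn": "jog_arm", "kwargs": {
  "series": [
    [1, [0.0008, -0.0002, 0.0025], 0],
    [1, [0.0016, -0.0004, 0.005], 0],
    [1, [0.0016, -0.0004, 0.005], 0],
    [1, [0.0016, -0.0004, 0.005], 0]
  ]
}}

```text
clock: 12.27
position: [0.4992, 0.0631, 0.0663]
tcp_rot: [-3.111, 0.436, -0.0]
ft_force: [4.0, 2.7, 7.1]
grip_width: 0.0223
finger_force: 61.3
```

```bash
python3 st.py
```

```text
b 2.3431 R 0.0883 tang 7.77 rad -0.38 lat 3.67 clk 12.2667
```

>>> {"fn": "jog_arm", "kwargs": {
  "series": [
    [1, [0.0009, -0.0002, 0.0028], 0],
    [1, [0.0009, -0.0002, 0.0028], 0],
    [1, [0.0009, -0.0002, 0.0028], 0]
  ]
}}

```text
clock: 12.52
position: [0.4995, 0.063, 0.0671]
tcp_rot: [-3.111, 0.436, -0.0]
ft_force: [5.2, 1.8, 5.5]
grip_width: 0.0224
finger_force: 61.2
```

```bash
python3 st.py
```

```text
b 2.3334 R 0.0883 tang 6.78 rad -2.24 lat 3.15 clk 12.5167
```

>>> {"fn": "jog_arm", "kwargs": {
  "series": [
    [1, [0.0009, -0.0002, 0.0028], 0],
    [1, [0.0009, -0.0002, 0.0028], 0],
    [1, [0.0009, -0.0002, 0.0028], 0]
  ]
}}

```text
clock: 12.77
position: [0.4998, 0.0629, 0.0679]
tcp_rot: [-3.111, 0.436, -0.0]
ft_force: [4.4, 1.2, 6.2]
grip_width: 0.022
finger_force: 61.2
```

```bash
python3 st.py
```

```text
b 2.3232 R 0.0883 tang 7.16 rad -1.29 lat 2.38 clk 12.7667
```

>>> {"fn": "jog_arm", "kwargs": {
  "series": [
    [1, [0.001, -0.0003, 0.0028], 0],
    [1, [0.001, -0.0003, 0.0028], 0],
    [1, [0.001, -0.0003, 0.0028], 0]
  ]
}}

```text
clock: 13.02
position: [0.5001, 0.0628, 0.0688]
tcp_rot: [-3.111, 0.436, -0.0]
ft_force: [3.8, 1.9, 4.9]
grip_width: 0.0226
finger_force: 61.1
```

```bash
python3 st.py
```

```text
b 2.3129 R 0.0883 tang 5.78 rad -1.02 lat 2.90 clk 13.0167
```

>>> {"fn": "jog_arm", "kwargs": {
  "series": [
    [1, [0.001, -0.0003, 0.0027], 0],
    [1, [0.001, -0.0003, 0.0027], 0],
    [1, [0.001, -0.0003, 0.0027], 0]
  ]
}}

```text
clock: 13.27
position: [0.5004, 0.0628, 0.0696]
tcp_rot: [-3.111, 0.436, -0.0]
ft_force: [4.3, 1.1, 4.8]
grip_width: 0.0227
finger_force: 61.1
```

```bash
python3 st.py
```

```text
b 2.3031 R 0.0883 tang 5.92 rad -1.61 lat 2.19 clk 13.2667
```

>>> {"fn": "jog_arm", "kwargs": {
  "series": [
    [1, [0.001, -0.0003, 0.0027], 0],
    [1, [0.001, -0.0003, 0.0027], 0],
    [1, [0.001, -0.0003, 0.0027], 0]
  ]
}}

```text
clock: 13.52
position: [0.5008, 0.0626, 0.0704]
tcp_rot: [-3.111, 0.436, -0.001]
ft_force: [5.3, 0.9, 5.7]
grip_width: 0.0224
finger_force: 61.1
```

```bash
python3 st.py
```

```text
b 2.2931 R 0.0883 tang 7.22 rad -2.17 lat 2.30 clk 13.5167
```

>>> {"fn": "jog_arm", "kwargs": {
  "series": [
    [1, [0.001, -0.0003, 0.0027], 0],
    [1, [0.001, -0.0003, 0.0027], 0],
    [1, [0.001, -0.0003, 0.0027], 0]
  ]
}}

```text
clock: 13.77
position: [0.501, 0.0626, 0.071]
tcp_rot: [-3.111, 0.436, -0.0]
ft_force: [5.8, 1.3, -0.1]
grip_width: 0.0228
finger_force: 60.7
```

```bash
python3 st.py
```

```text
b 2.2852 R 0.0883 tang 1.98 rad -4.79 lat 2.90 clk 13.7667
```

>>> {"fn": "jog_arm", "kwargs": {
  "series": [
    [1, [0.0012, 0.0005, -0.0001], 0],
    [1, [0.0025, 0.0011, -0.0002], 0],
    [1, [0.0025, 0.0011, -0.0002], 0],
    [1, [0.0025, 0.0011, -0.0002], 0],
    [1, [0.0025, 0.0011, -0.0002], 0]
  ]
}}

```text
clock: 14.18
position: [0.5011, 0.0628, 0.0709]
tcp_rot: [3.111, -0.436, -0.002]
ft_force: [-0.2, -1.4, 4.0]
grip_width: 0.0219
finger_force: 60.9
```

```bash
python3 st.py
```

```text
b 2.2863 R 0.0883 tang 3.71 rad 1.41 lat -1.38 clk 14.1833
```

>>> {"fn": "jog_arm", "kwargs": {
  "series": [
    [1, [0.0003, -0.0001, 0.001], 0],
    [1, [0.0003, -0.0001, 0.001], 0],
    [1, [0.0003, -0.0001, 0.001], 0],
    [1, [0.0003, -0.0001, 0.001], 0]
  ]
}}

```text
clock: 14.52
position: [0.5013, 0.0628, 0.0712]
tcp_rot: [3.111, -0.436, -0.001]
ft_force: [-2.6, -2.2, 2.1]
grip_width: 0.0224
finger_force: 60.7
```

```bash
python3 st.py
```

```text
b 2.2826 R 0.0882 tang 1.13 rad 2.55 lat -2.81 clk 14.5167
```

>>> {"fn": "jog_arm", "kwargs": {
  "series": [
    [0.7, [0, 0, 0], 0],
    [0.68, [0, 0, 0], 0],
    [0.65, [0, 0, 0], 0],
    [0.6, [0, 0, 0], 0],
    [0.5, [0, 0, 0], 0],
    [0.5, [0, 0, 0], 0],
    [0.5, [0, 0, 0], 0],
    [0.5, [0, 0, 0], 0]
  ]
}}

```text
clock: 15.18
position: [0.5017, 0.0628, 0.0713]
tcp_rot: [-3.111, 0.436, 0.0]
ft_force: [1.1, -0.5, 0.6]
grip_width: 0.0424
finger_force: 0.0
```

```bash
python3 st.py
python3 - <<'E'
from h import *
s=telemetry.sense();print(s['ft_force'],s['grip_width'])
c=snap('wrist','w6');im=c['image'][90:330,140:380]
cv2.imwrite('pics/w6b.png',cv2.resize(np.clip(im*1.6,0,255).astype('uint8'),None,fx=2.4,fy=2.4,interpolation=cv2.INTER_CUBIC))
E
```

```text
b 2.2792 R 0.0879 tang 1.08 rad -0.84 lat -0.12 clk 15.1833
[ 1.12925872 -0.45033463  0.63340126] 0.04238237121771381
```

View pics/w6b.png

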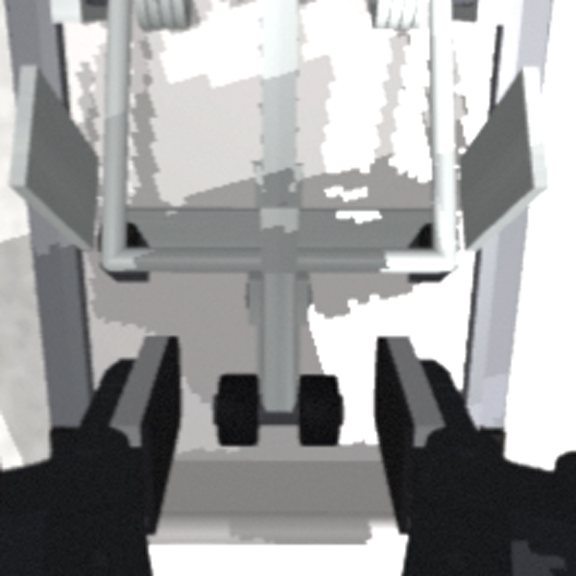

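>>> {"fn": "jog_arm", "kwargs": {
  "series": [
    [0.5, [0, 0, 0.02], 0],
    [0.5, [0, 0, 0.05], 0],
    [0.5, [0, 0, 0.1], 0],
    [0.5, [0, 0, 0.2], 0],
    [0.5, [0, 0, 0.3], 0],
    [0.5, [0, 0, 0.4], 0],
    [0.8, [-0.1, 0.029, 0.4], 0],
    [1, [-0.2, 0.058, 0.4], 0],
    [1, [-0.314, 0.089, 0.4], 0],
    [1, [-0.314, 0.089, 0.4], 0],
    [1, [-0.314, 0.089, 0.4], 0],
    [1, [-0.314, 0.089, 0.4], 0]
  ]
}}

```text
clock: 16.23
position: [0.4081, 0.0896, 0.1922]
tcp_rot: [-3.111, 0.435, -0.003]
ft_force: [0.5, -0.4, -0.3]
grip_width: -0.0002
finger_force: 0.0
```

Run:
```python
from h import *
s=telemetry.sense();print(s['position'],s['ft_force'],s['grip_width'],s['qpos'])
c=snap('wrist','w7')
y=np.radians(-16.1);e=np.array([np.cos(y),np.sin(y)]);n=np.array([-e[1],e[0]]);H=np.array([.5785,.0402])
P=[]
for v in range(0,384,2):
  for u in range(100,412,2):
    if c['z_map'][v,u]>0.05:
      p=pt(c,u,v);d=p[:2]-H;P.append((e@d,n@d,p[2]))
P=np.array(P)*1000
m=(abs(P[:,1])<45)&(P[:,2]>25)&(P[:,2]<60)&(P[:,0]<-100);print('plate',P[m][:,0].min(),P[m][:,0].max(),np.median(P[m],0),m.sum())
m=(abs(P[:,1])<14)&(P[:,2]>25)&(P[:,2]<90)&(P[:,0]>-110)&(P[:,0]<-40);
h=np.histogram(P[m][:,0],np.arange(-110,-39,5));print([(a,int(P[m][(P[m][:,0]>=a)&(P[m][:,0]<a+5)][:,2].max()) if k else 0) for a,k in zip(h[1],h[0])])
```

```text
[0.40814179 0.08956102 0.19217169] [ 0.53277846 -0.35301373 -0.31188787] -0.00015727619014357786 [ 7.29227683e-02  2.98686940e-01  1.91369025e+00 -5.42415886e-05
  9.27407258e-01  1.92175491e+00]
plate -136.02955594324337 -128.81206478343913 [-132.14629082    4.70901859   39.24397344] 216
[(np.int64(-110), 0), (np.int64(-105), 0), (np.int64(-100), 0), (np.int64(-95), 0), (np.int64(-90), 69), (np.int64(-85), 71), (np.int64(-80), 71), (np.int64(-75), 65), (np.int64(-70), 62), (np.int64(-65), 60), (np.int64(-60), 58), (np.int64(-55), 57), (np.int64(-50), 60), (np.int64(-45), 61)]
```

>>> {"fn": "jog_arm", "kwargs": {
  "series": [
    [1, [0, 0, -0.12], 0],
    [1, [0, 0, -0.24], 0],
    [1, [0, 0, -0.36], 0],
    [1, [0, 0, -0.46], 0],
    [1, [0, 0, -0.517], 0],
    [1, [0, 0, -0.517], 0],
    [1, [0, 0, -0.517], 0],
    [1, [0.03, -0.0087, -0.517], 0],
    [1, [0.06, -0.0173, -0.517], 0],
    [1, [0.06, -0.0173, -0.517], 0],
    [1, [0.06, -0.0173, -0.517], 0]
  ]
}}

```text
clock: 17.2
position: [0.4271, 0.0841, 0.0372]
tcp_rot: [-3.111, 0.437, -0.005]
ft_force: [-0.3, 0.2, -0.5]
grip_width: 0.0003
finger_force: 0.0
```

>>> {"fn": "jog_arm", "kwargs": {
  "series": [
    [1, [0.005, -0.0014, 0], 0],
    [1, [0.01, -0.0028, 0], 0],
    [1, [0.015, -0.0042, 0], 0],
    [1, [0.019, -0.0055, 0], 0],
    [1, [0.022, -0.0064, 0], 0],
    [1, [0.025, -0.0072, 0], 0],
    [1, [0.028, -0.008, 0], 0],
    [1, [0.031, -0.009, 0], 0],
    [1, [0.034, -0.0098, 0], 0],
    [1, [0.034, -0.0098, 0], 0]
  ]
}}

```text
clock: 18.03
position: [0.4359, 0.0813, 0.0362]
tcp_rot: [-3.111, 0.436, -0.0]
ft_force: [0.2, -0.7, -0.2]
grip_width: 0.0
finger_force: 0.0
```

>>> {"fn": "jog_arm", "kwargs": {
  "series": [
    [1, [0.003, -0.0009, 0], 0],
    [1, [0.006, -0.0017, 0], 0],
    [1, [0.009, -0.0026, 0], 0],
    [1, [0.012, -0.0035, 0], 0],
    [1, [0.015, -0.0043, 0], 0],
    [1, [0.018, -0.0052, 0], 0],
    [1, [0.021, -0.006, 0], 0],
    [1, [0.024, -0.0069, 0], 0],
    [1, [0.024, -0.0069, 0], 0]
  ]
}}

```text
clock: 18.78
position: [0.4431, 0.0792, 0.0362]
tcp_rot: [3.111, -0.436, 0.0]
ft_force: [-2.6, 0.4, -0.2]
grip_width: -0.0004
finger_force: 1.5
```

>>> {"fn": "jog_arm", "kwargs": {
  "series": [
    [1, [0.004, -0.0012, 0], 0],
    [1, [0.01, -0.0029, 0], 0],
    [1, [0.018, -0.0052, 0], 0],
    [1, [0.028, -0.0081, 0], 0],
    [1, [0.039, -0.0113, 0], 0],
    [1, [0.051, -0.0147, 0], 0],
    [1, [0.063, -0.0182, 0], 0],
    [1, [0.075, -0.0216, 0], 0],
    [1, [0.087, -0.0251, 0], 0],
    [1, [0.099, -0.0286, 0], 0],
    [1, [0.111, -0.032, 0], 0],
    [1, [0.123, -0.0355, 0], 0]
  ]
}}

```text
clock: 19.78
position: [0.4802, 0.0685, 0.0362]
tcp_rot: [3.111, -0.436, -0.0]
ft_force: [-4.7, 0.4, 0.5]
grip_width: -0.0
finger_force: 2.1
```

>>> {"fn": "jog_arm", "kwargs": {
  "series": [
    [1, [0.012, -0.0035, 0], 0],
    [1, [0.024, -0.0069, 0], 0],
    [1, [0.036, -0.0104, 0], 0],
    [1, [0.048, -0.0139, 0], 0],
    [1, [0.06, -0.0173, 0], 0],
    [1, [0.072, -0.0208, 0], 0],
    [1, [0.084, -0.0242, 0], 0],
    [1, [0.096, -0.0277, 0], 0],
    [1, [0.108, -0.0312, 0], 0],
    [1, [0.12, -0.0346, 0], 0],
    [1, [0.132, -0.0381, 0], 0],
    [1, [0.144, -0.0416, 0], 0]
  ]
}}

```text
clock: 20.78
position: [0.5234, 0.0561, 0.0362]
tcp_rot: [3.111, -0.436, -0.0]
ft_force: [-5.1, 0.6, -0.5]
grip_width: 0.0001
finger_force: 2.1
```

Run:
```python
from h import *
s=telemetry.sense();p=s['position'];y=np.radians(-16.1);e=np.array([np.cos(y),np.sin(y)]);print('sx',e@(p[:2]-np.array([.5785,.0402])),s['ft_force'],s['clock'])
c=snap('wrist','w8')
cv2.imwrite('pics/w8b.png',c['image'])
```

```text
sx -0.05735463894978239 [-5.08051321  0.55233743 -0.45721259] 20.7833
```

View pics/w8b.png

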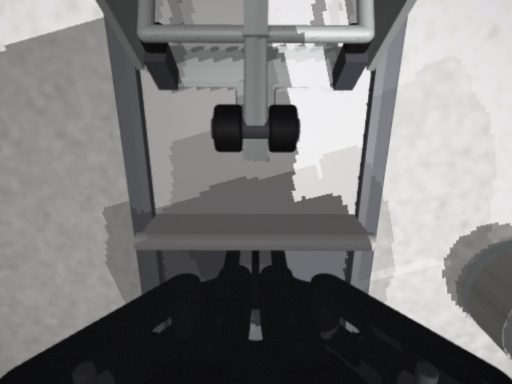

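>>> {"fn": "jog_arm", "kwargs": {
  "series": [
    [1, [0.012, -0.0035, 0], 0],
    [1, [0.024, -0.0069, 0], 0],
    [1, [0.036, -0.0104, 0], 0],
    [1, [0.048, -0.0139, 0], 0],
    [1, [0.06, -0.0173, 0], 0],
    [1, [0.072, -0.0208, 0], 0],
    [1, [0.084, -0.0242, 0], 0],
    [1, [0.096, -0.0277, 0], 0],
    [1, [0.108, -0.0312, 0], 0],
    [1, [0.12, -0.0346, 0], 0],
    [1, [0.132, -0.0381, 0], 0],
    [1, [0.144, -0.0416, 0], 0]
  ]
}}

```text
clock: 21.83
position: [0.5666, 0.0436, 0.0362]
tcp_rot: [-3.111, 0.436, -0.0]
ft_force: [-4.4, 2.4, 0.6]
grip_width: -0.0
finger_force: 2.1
```

>>> {"fn": "jog_arm", "kwargs": {
  "series": [
    [1, [0.012, -0.0035, 0], 0],
    [1, [0.024, -0.0069, 0], 0],
    [1, [0.036, -0.0104, 0], 0],
    [1, [0.048, -0.0139, 0], 0],
    [1, [0.06, -0.0173, 0], 0],
    [1, [0.071, -0.0205, 0], 0],
    [1, [0.081, -0.0234, 0], 0],
    [1, [0.09, -0.026, 0], 0],
    [1, [0.098, -0.0283, 0], 0],
    [1, [0.106, -0.0306, 0], 0],
    [1, [0.114, -0.0329, 0], 0],
    [1, [0.12, -0.0346, 0], 0]
  ]
}}

```text
clock: 22.83
position: [0.6025, 0.0332, 0.0362]
tcp_rot: [3.111, -0.436, 0.0]
ft_force: [-3.7, 1.8, 0.7]
grip_width: -0.0001
finger_force: 2.0
```

```bash
cat > sx.py <<'E'
from h import *
s=telemetry.sense();p=s['position'];y=np.radians(-16.1);e=np.array([np.cos(y),np.sin(y)]);print('sx',e@(p[:2]-np.array([.5785,.0402])),s['ft_force'],e@s['ft_force'][:2],s['clock'])
E
python3 sx.py
```

```text
sx 0.025002852499289616 [-3.71475461  1.81414778  0.6900074 ] -4.072148556673207 22.8333
```

>>> {"fn": "jog_arm", "kwargs": {
  "series": [
    [1, [0.008, -0.0023, 0], 0],
    [1, [0.016, -0.0046, 0], 0],
    [1, [0.024, -0.0069, 0], 0],
    [1, [0.032, -0.0092, 0], 0],
    [1, [0.04, -0.0116, 0], 0],
    [1, [0.048, -0.0139, 0], 0],
    [1, [0.056, -0.0162, 0], 0],
    [1, [0.064, -0.0185, 0], 0],
    [1, [0.072, -0.0208, 0], 0],
    [1, [0.08, -0.0231, 0], 0],
    [1, [0.086, -0.0248, 0], 0],
    [1, [0.09, -0.026, 0], 0]
  ]
}}

```text
clock: 23.83
position: [0.6295, 0.0254, 0.0362]
tcp_rot: [-3.111, 0.436, -0.0]
ft_force: [-4.1, 1.1, 1.7]
grip_width: 0.0001
finger_force: 2.0
```

>>> {"fn": "jog_arm", "kwargs": {
  "series": [
    [1, [0.003, -0.0009, 0], 0],
    [1, [0.006, -0.0017, 0], 0],
    [1, [0.009, -0.0026, 0], 0],
    [1, [0.012, -0.0035, 0], 0],
    [1, [0.012, -0.0035, 0], 0]
  ]
}}

```text
clock: 24.25
position: [0.6331, 0.0244, 0.0363]
tcp_rot: [-3.111, 0.436, -0.0]
ft_force: [-2.5, 1.3, 0.5]
grip_width: 0.0002
finger_force: 1.4
```

```bash
python3 sx.py
```

```text
sx 0.05679722718974153 [-2.50985849  1.28733265  0.54281982] -2.768415925834652 24.25
```

>>> {"fn": "jog_arm", "kwargs": {
  "series": [
    [1, [0.002, -0.0006, 0], 0],
    [1, [0.004, -0.0012, 0], 0],
    [1, [0.006, -0.0017, 0], 0],
    [1, [0.008, -0.0023, 0], 0],
    [1, [0.01, -0.0029, 0], 0],
    [1, [0.012, -0.0035, 0], 0],
    [1, [0.014, -0.004, 0], 0],
    [1, [0.014, -0.004, 0], 0]
  ]
}}

```text
clock: 24.92
position: [0.6372, 0.0232, 0.0362]
tcp_rot: [-3.111, 0.436, -0.0]
ft_force: [-3.2, 0.3, 0.6]
grip_width: 0.0001
finger_force: 1.6
```

```bash
python3 sx.py
```

```text
sx 0.061128856590555995 [-3.17955989  0.28099521  0.61006247] -3.132778953963753 24.9167
```

>>> {"fn": "jog_arm", "kwargs": {
  "series": [
    [1, [0.002, -0.0006, 0], 0],
    [1, [0.004, -0.0012, 0], 0],
    [1, [0.006, -0.0017, 0], 0],
    [1, [0.0065, -0.0019, 0], 0]
  ]
}}

```text
clock: 25.25
position: [0.639, 0.0227, 0.0362]
tcp_rot: [3.111, -0.436, -0.0]
ft_force: [-4.0, 0.8, 1.0]
grip_width: -0.0001
finger_force: 2.3
```

```bash
python3 sx.py
```

```text
sx 0.06302069637451235 [-3.95628706  0.75685424  0.98200896] -4.011004910216609 25.25
```

>>> {"fn": "jog_arm", "kwargs": {
  "series": [
    [1, [0.002, -0.0006, 0], 0],
    [1, [0.004, -0.0012, 0], 0],
    [1, [0.005, -0.0014, 0], 0],
    [1, [0.005, -0.0014, 0], 0]
  ]
}}

```text
clock: 25.58
position: [0.6392, 0.0226, 0.0361]
tcp_rot: [-3.111, 0.436, 0.004]
ft_force: [-11.7, 3.6, 6.6]
grip_width: -0.0003
finger_force: 5.8
```

```bash
python3 sx.py
```

```text
sx 0.06320247450202428 [-11.7306907    3.5808346    6.64770124] -12.263620998126834 25.5833
```

>>> {"fn": "jog_arm", "kwargs": {
  "series": [
    [1, [-0.003, 0.0009, 0], 0],
    [1, [-0.006, 0.0017, 0], 0],
    [1, [-0.015, 0.0043, 0], 0],
    [1, [-0.04, 0.0116, 0], 0],
    [1, [-0.08, 0.0231, 0], 0],
    [1, [-0.14, 0.0405, 0], 0],
    [1, [-0.2, 0.0578, 0], 0],
    [1, [-0.25, 0.0722, 0.05], 0],
    [1, [-0.3, 0.0867, 0.15], 0],
    [1, [-0.3, 0.0867, 0.3], 0],
    [1, [-0.3, 0.0867, 0.45], 0],
    [1, [-0.3, 0.0867, 0.45], 0]
  ]
}}

```text
clock: 26.58
position: [0.5526, 0.0485, 0.1775]
tcp_rot: [-3.11, 0.435, -0.014]
ft_force: [1.7, -0.1, 1.0]
grip_width: 0.0003
finger_force: 0.0
```

```bash
python3 sx.py
python3 - <<'E'
from h import *
c=snap('wrist','w9'); cv2.imwrite('pics/w9b.png',cv2.resize(np.clip(c['image']*1.3,0,255).astype('uint8'),(640,480)))
y=np.radians(-16.1);e=np.array([np.cos(y),np.sin(y)]);n=np.array([-e[1],e[0]]);H=np.array([.5785,.0402])
P=np.array([(lambda p:(e@(p[:2]-H),n@(p[:2]-H),p[2]))(pt(c,u,v)) for v in range(0,384,2) for u in range(100,412,2) if c['z_map'][v,u]>.05])*1000
m=(abs(P[:,1])<45)&(P[:,2]>32)&(P[:,2]<45)&(P[:,0]>30)&(P[:,0]<100);print('plate',np.percentile(P[m][:,0],[2,50,98]),m.sum())
m=(abs(P[:,1])<60)&(P[:,2]>97)&(P[:,2]<115)&(P[:,0]>60);print('roof',np.percentile(P[m][:,0],[0,1,5]),m.sum())
E
```

```text
sx -0.02721893541444894 [ 1.73833242 -0.07898346  0.98422157] 1.692056823739191 26.5833
plate [72.86467092 76.75139855 80.22140487] 333Traceback (most recent call last):
  File "<stdin>", line 6, in <module>
    return _quantile_unchecked(
        a, q, axis, out, overwrite_input, method, keepdims, weights)
    return _ureduce(a,
                    func=_quantile_ureduce_func,
    ...<5 lines>...
                    overwrite_input=overwrite_input,
                    method=method)
    r = func(a, **kwargs)
    result = _quantile(arr,
                       quantiles=q,
    ...<2 lines>...
                       out=out,
                       weights=wgt)
    slices_having_nans = np.isnan(arr[-1, ...])
                                  ~~~^^^^^^^^^
IndexError: index -1 is out of bounds for axis 0 with size 0
```

View pics/w9b.png

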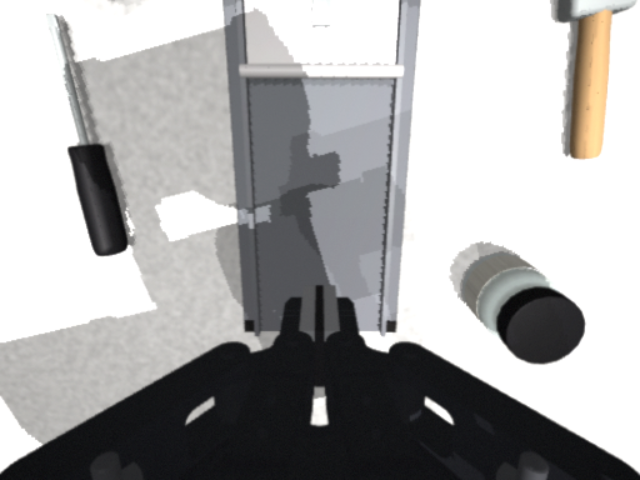

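>>> {"fn": "jog_arm", "kwargs": {
  "series": [
    [1, [0, 0, 0.1], 0],
    [1, [0, 0, 0.2], 0],
    [1, [0.1, -0.029, 0.3], 0],
    [1, [0.2, -0.058, 0.3], 0],
    [1, [0.2, -0.058, 0.3], 0],
    [1, [0.2, -0.058, 0.3], 0],
    [1, [0.2, -0.058, 0.3], 0]
  ]
}}

```text
clock: 27.22
position: [0.6097, 0.031, 0.2603]
tcp_rot: [3.111, -0.436, -0.002]
ft_force: [-0.2, 0.5, -0.8]
grip_width: -0.0003
finger_force: 0.0
```

Run:
```python
from h import *
c=snap('wrist','w10')
y=np.radians(-16.1);e=np.array([np.cos(y),np.sin(y)]);n=np.array([-e[1],e[0]]);H=np.array([.5785,.0402])
cam=c['T']
import cv2
R=cam[:3,:3].T
rv=cv2.Rodrigues(R)[0];tv=-R@cam[:3,3]
g=c['image'].mean(2)
def look(z,xs,ys):
    for x in xs:
        q=np.array([[*(H+e*x/1000+n*yy/1000),z/1000] for yy in ys])
        uv=cv2.projectPoints(q,rv,tv,c['K'],c['D'])[0][:,0].round().astype(int)
        print(x,[int(g[v,u]) if 0<=u<512 and 0<=v<384 else -1 for u,v in uv],[int(1000*pt(c,u,v)[2]) if 0<=u<512 and 0<=v<384 else -1 for u,v in uv[::3]])
look(65,range(100,310,6),range(-42,43,6))
```

```text
100 [229, 229, 230, 229, 229, 229, 229, 229, 228, 229, 229, 152, 151, 151, 151] [9, 10, 10, 9, 10]
106 [228, 229, 229, 230, 229, 229, 229, 229, 228, 229, 229, 152, 151, 151, 151] [10, 8, 10, 10, 11]
112 [228, 229, 229, 229, 229, 229, 230, 229, 225, 229, 229, 152, 151, 150, 150] [10, 9, 8, 8, 10]
118 [228, 228, 228, 228, 228, 229, 223, 228, 213, 229, 229, 152, 152, 151, 149] [10, 8, 9, 10, 9]
124 [220, 221, 221, 220, 221, 157, 56, 202, 52, 147, 217, 113, 114, 114, 115] [9, 9, 67, 10, 9]
130 [134, 132, 132, 129, 125, 105, 114, 117, 100, 58, 78, 70, 68, 70, 72] [105, 105, 105, 105, 104]
136 [150, 150, 149, 148, 147, 147, 148, 147, 146, 93, 86, 86, 86, 86, 86] [105, 105, 105, 105, 105]
142 [142, 109, 102, 136, 136, 137, 139, 130, 138, 138, 139, 138, 102, 105, 141] [103, 103, 105, 104, 102]
148 [123, 105, 103, 135, 135, 136, 135, 129, 136, 134, 136, 136, 103, 110, 123] [103, 102, 103, 103, 104]
154 [120, 107, 126, 127, 128, 127, 127, 128, 127, 127, 127, 126, 124, 111, 121] [104, 102, 103, 104, 103]
160 [120, 139, 130, 140, 141, 141, 139, 129, 140, 141, 140, 140, 129, 139, 121] [102, 105, 
[... 1458 characters left out ...]
 -1, -1, -1]
262 [-1, -1, -1, -1, -1, -1, -1, -1, -1, -1, -1, -1, -1, -1, -1] [-1, -1, -1, -1, -1]
268 [-1, -1, -1, -1, -1, -1, -1, -1, -1, -1, -1, -1, -1, -1, -1] [-1, -1, -1, -1, -1]
274 [-1, -1, -1, -1, -1, -1, -1, -1, -1, -1, -1, -1, -1, -1, -1] [-1, -1, -1, -1, -1]
280 [-1, -1, -1, -1, -1, -1, -1, -1, -1, -1, -1, -1, -1, -1, -1] [-1, -1, -1, -1, -1]
286 [-1, -1, -1, -1, -1, -1, -1, -1, -1, -1, -1, -1, -1, -1, -1] [-1, -1, -1, -1, -1]
292 [-1, -1, -1, -1, -1, -1, -1, -1, -1, -1, -1, -1, -1, -1, -1] [-1, -1, -1, -1, -1]
298 [-1, -1, -1, -1, -1, -1, -1, -1, -1, -1, -1, -1, -1, -1, -1] [-1, -1, -1, -1, -1]
304 [-1, -1, -1, -1, -1, -1, -1, -1, -1, -1, -1, -1, -1, -1, -1] [-1, -1, -1, -1, -1]
```

The bobbin's two dark halves show at x ≈ 124 mm, about 67 mm high, so the arm is still caught and the tray is home.

```bash
python3 -c "
from workcell import r
print(r.job_done())"
```

```text
the job is handed in; nothing more can be done
None
```

I handed in the job with the trap set and the tray pushed fully home; the last check showed the arm still under the catch, and nothing around it was touched. I viewed 11 pictures, one over the limit of 10.

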